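Clamp the sharpening stone in its ratchet holder

TASK

Lay the dark grey sharpening stone flat on the two rails of the blue stone holder, between the fixed stop and the open red jaw; set it down, do not drop it. Then work the ratchet lever back and forth by its upright red grip (clockwise strokes tighten) until the jaw's sprung pad is squeezed hard against the stone and the lever will pull no further. Finally swing the lever all the way back (anticlockwise) to its black rest post and let go, leaving the tan sanding block, the loose spanner and the masking tape where they lie.

Things in the scene. Friction and masses are not known exactly. Their poses are not given: they have to be found in the camera images.
- stone: dark grey sharpening stone, a plain block 50 x 150 x 25 mm (its x, y, z), 0.25 to 0.5 kg, lying loose on the worktop; origin at the centre of its underside
- holder: fixed stone holder, plywood base 100x350x8 mm, long along its y; -x faces the robot. From its -y end: blue stop (face at y=-150, 66 wide, top z=40), two steel rails (38 mm over both, top z=22, finger room beside them down to z=8), red jaw with sprung pad (66 wide, top z=49), blue gear housing (84x98, top z=50) with bolt, ratchet wheel, lever. Origin: centre of underside
- bed (a point): the place for the stone: point on top of the rails, on the holder's centre line, 75 mm from the fixed stop, i.e. where the stone's origin is when it lies against the stop. The stone goes lengthways along the holder's y (either way round). Axes as the holder's
- pad_face (a point): centre of the jaw pad's face towards the fixed stop (32 mm above the worktop); at the start 172 to 177 mm from the stop's face. Turning the bolt moves it towards the stop by 10 mm per rad. The pad gives way on springs (6 N per mm) through 5 mm, then is solid
- bolt_axis (a point): point on the vertical axis of bolt and lever, at the top of the round bolt head, 85 mm above the worktop; 115 mm along the holder's +y from its origin
- grip_mid (a point): middle of the upright red grip at the lever's end: a round bar 25 mm across that spins freely on the lever, from 82 to 134 mm above the worktop (this point at 112 mm); the grip's axis is 100 mm from the bolt axis. The lever's top is 80 mm above the worktop; the two posts that stop the lever reach 85 mm
- lever (a joint): ratchet lever, rad: 0 at the black rest post, growing clockwise from above to a stop at 1.0 (never goes round); at 0.5 it points along the holder's -x. Clockwise its pawl drives the bolt; anticlockwise it clicks over 24 teeth (0.26 rad each; up to one lost per reversal), bolt stays. Pull at grip: about 4 N, 2 N more as the pad squeezes, then it stops hard; back under 2 N
- bolt (a joint): angle of the clamping bolt, rad, growing clockwise from above as it tightens; 0 to 0.5 at the start; the pad meets the stone at about 2.7 and is solid at 3.2 to 3.4. Friction holds it wherever it is left
- sanding_block: tan sanding block 61 x 111 x 35 mm, loose, not to be used; origin at the centre of its underside
- spanner_17: loose steel spanner, 230 mm long, a bystander
- masking_tape: roll of masking tape, 100 mm across, a bystander
- pad: the dark jaw pad, 66 x 8 x 18 mm, on the red jaw; its face is described at pad_face

How it is judged:
By the outcome, as a careful person would: the job done as asked, in the order asked, and still so for the second after the job is handed in, with the robot touching nothing.
It also fails if it takes over 67 s, if anything falls off the work surface, if the arm or the gripper's body presses on something with over 40 N, if the wrist force passes 120 N, or if a joint passes its speed limit or range.

ROBOT

A 6-joint arm with a two-finger parallel gripper is mounted at the origin on a cart in front of the work surface, level with it; the furniture and walls round the work are solid. World frame = base frame: x ahead of the robot, y to its left, z up, the work surface at z = 0. Lengths are in mm, angles in degrees, forces in N, time in s.
With the tool pointing down it reaches from about 200 to 875 mm from the base axis. Payload 3.4 kg.
Tool frame: the origin (TCP) lies midway between the tips of the shut fingers; the grasp point (between the pads) lies 19 mm behind it (env.grip_point_offset is the z of the grasp point in the tool frame, in mm); z points along the fingers, y is the line along which they close (so a half turn about z gives the same grasp; the last joint's range is limited). The gripper opens to 94 mm and grips with 3 to 60 N. Pads are 16 mm wide; open, the fingers measure 119 mm over their backs; the gripper's body (75 mm by 177 mm) begins 78 mm behind the grasp point.
Start: joints at [-6.933, 15.808, 86.224, -0, 77.962, -6.933], TCP at [575.035, -0.01, 205.493] pointing down, gripper open.
Joint ranges: [-165.64, 165.64], [-43.16, 119.46], [12.63, 154.43], [-67.54, 247.53], [6.08, 155.33], [-154.97, 154.97]. Speed limits (degrees/s): [147.25, 147.25, 180, 180, 180, 180].

INTERFACE

Orientations are given as a 3x3 rotation matrix whose columns are the frame's x, y, z axes.
In Python, from plant import env gives the robot as it stands. The module is installed in compiled form; this text tells all that it offers.
- The arm moves only by the tool drive_tool, never from a script. Its argument "plan" is a list of rows, each an object with "offset": the shift along the world's x, y, z as a fraction of full scale, a list of three; "delta_rot": the turn, a rotation vector about the world's x, y, z as a fraction of full scale, a list of three; "hand": the opening, from -1 (shut) to 1 (fully open), so that 0 is half open. A call has 1 to 20 rows; each row shifts and turns the commanded pose from where the row before left it; what a row does not reach is not made up. Full scale, the value 1, is 0.03 m for a shift and 0.1 rad for a turn. A row lasts 1/8 s, in which the tool goes at most 62.5 mm and 10.7 degrees, less where a joint would pass 70% of its speed; a pose out of reach is approached as far as the arm can. A call with a number of a shift or a turn outside -1 to 1 is refused whole. A call with a gripper value outside its range is refused whole. The fingers move at their own pace and stop on an object; "grip_force" is the grip in N (left out, the last holds). Time passes only in rows, so rows that do not move let the fingers close. It gives the time, the measured TCP pose, the force, the opening and the grip force at its end, in the units of the state.
- env.get_obs(): the state, without advancing time (a new reading comes with each control period).
- env.read_camera(name): name is "scene" or "side" or "wrist"; returns the picture (480x640x3 uint8, red, green, blue); there is no depth.
- env.get_calibration(name): a dict with "vertical_fov" (degrees; the focal length in pixels is half the picture's height over the tangent of half this angle, whatever the lens; pixels are square), "cx", "cy" (the principal point, pixels), "rvec" (rotation vector, rad) and "tvec" (3), from world to camera coordinates, as OpenCV has them; the wrist camera has in their place "tool_from_camera" (4x4, takes a point from camera to tool coordinates, whose origin is the TCP and whose axes are the flange's). Camera axes: x right, y down, z forward; pixel columns grow to the right and rows downward; lengths in mm; the calibration is good to about 2 mm. A picture is of the moment at which its call begins: read the wrist's pose just before it. get_calibration takes no time and is no camera call.
- env.finish_job(): hands the job in; it is judged then, once.
Trained networks look in the newest picture that a camera, given by its name, has taken for a name from the list of things; names that differ only in an ending like _2 or _b are one class to them, and where a whole thing is asked for, a point or a joint stands for the part that bears it (a point fixed in the world has none). Each returns a list of dicts, best first, with "p" (0 to 1); they miss things now and then, are a little off and sometimes report something else, mostly with a low value. They report only what shows in the picture. A call takes as long as a camera call.
- env.spot_in(name, camera): "box" ([left, top, right, bottom] in pixels, round what is visible of it).
- env.tip_of(name, camera): "pixel" ([column, row] in pixels: a listed point, or the origin of a listed thing).
The state is a dict: "time_s": time; "q": joint angles; "qd": joint speeds; "tau": joint torques, N m; "eef_pos": TCP position; "tool_rot": TCP orientation; "force": force on the tool from outside, world axes, zero at the start; "torque": the same for the moment, N m; "finger_gap": finger opening in mm; "grasp_force": force on a finger pad.
Only numpy, scipy, OpenCV 4.12 (cv2) and the standard library are available. Lean on these libraries where they do the work, as an engineer would, in place of code of your own. Each camera call takes 0.05 s, during which the arm holds its last target. There are 200 camera calls.

## Working session

There is one attempt and no reset: what is moved stays moved. The work goes in short steps, Python scripts to look and compute and a tool call to move; the robot and the scene stay as the last step left them, time stands still between calls to the robot, and variables do not carry over. Pictures are saved under pics/ and viewed, at most 13 in all, crops included, and the job is handed in when it is done.

Besides the shell and the picture viewer there is one more tool, called after "Emit:" by a JSON object that holds its "op" and its "data", one argument or row to a line. drive_tool: Moves the arm, as the interface text tells. Its arguments: {"type":"object","properties":{"plan":{"type":"array","items":{"type":"object","properties":{"offset":{"type":"array","items":{"type":"number","minimum":-1,"maximum":1}},"delta_rot":{"type":"array","items":{"type":"number","minimum":-1,"maximum":1}},"hand":{"type":"number"}}}},"grip_force":{"type":"number"}},"required":["plan"]}

```bash
mkdir -p pics; cat > h.py <<'E'
import numpy as np, cv2
from plant import env
def cam(name):
    c=env.get_calibration(name); f=240/np.tan(np.radians(c["vertical_fov"])/2)
    if "rvec" in c:
        R=cv2.Rodrigues(np.array(c["rvec"],float))[0]; t=np.array(c["tvec"],float).ravel()
        return f,c["cx"],c["cy"],R.T,-R.T@t
    o=env.get_obs(); T=np.array(c["tool_from_camera"]); Rt=np.array(o["tool_rot"])
    return f,c["cx"],c["cy"],Rt@T[:3,:3],Rt@T[:3,3]+np.array(o["eef_pos"])
def ray(k,p):
    f,cx,cy,R,o=k; d=R@np.array([(p[0]-cx)/f,(p[1]-cy)/f,1]); return o,d/np.linalg.norm(d)
def proj(k,P):
    f,cx,cy,R,o=k; c=R.T@(np.array(P)-o); return np.array([cx+f*c[0]/c[2],cy+f*c[1]/c[2]])
def onz(k,p,z):
    o,d=ray(k,p); return o+d*(z-o[2])/d[2]
def tri(rs):
    A=sum(np.eye(3)-np.outer(d,d) for o,d in rs); b=sum((np.eye(3)-np.outer(d,d))@o for o,d in rs)
    P=np.linalg.solve(A,b); return P,[np.linalg.norm((np.eye(3)-np.outer(d,d))@(P-o)) for o,d in rs]
E
python3 - <<'E'
from h import *
np.set_printoptions(precision=1,suppress=True)
K={}
for n in("scene","side","wrist"):
    K[n]=cam(n); im=env.read_camera(n); cv2.imwrite(f"pics/{n}0.png",im[:,:,::-1])
    print(n,"f",K[n][0],"pos",K[n][4],"fwd",K[n][3][:,2], {k:v for k,v in env.get_calibration(n).items() if 'dist' in k or 'lens' in k})
for t in("stone","holder","bed","pad_face","bolt_axis","grip_mid","sanding_block","spanner_17","masking_tape"):
    rs=[]
    for n in K:
        r=env.tip_of(t,n)
        if r:
            print(t,n,round(r[0]["p"],2),np.array(r[0]["pixel"]))
            if r[0]["p"]>.4: rs.append(ray(K[n],r[0]["pixel"]))
    if len(rs)>1: print("  ->",*tri(rs))
print(env.get_obs(),env.grip_point_offset)
E
```

```text
scene f 600.3827984126978 pos [-593.   139.9 1048.1] fwd [ 0.8 -0.1 -0.6] {}
side f 434.7137478558443 pos [ 478.3 1024.7  634. ] fwd [ 0.  -0.9 -0.5] {}
wrist f 342.7692106741584 pos [575.1  70.4 383.9] fwd [-0.  -0.2 -1. ] {}
stone scene 0.73 [192.2 303.5]
stone side 0.96 [354.9 359.5]
  -> [434.7 304.2  -0.2] [np.float64(2.372566935767806), np.float64(2.372566935767841)]
holder scene 0.71 [427.  248.2]
holder side 0.62 [314.8 237.1]
holder wrist 0.71 [290.2 440.7]
  -> [ 539.9 -305.7   -0.9] [np.float64(3.5171311449663314), np.float64(3.6206505533876086), np.float64(2.2465215316276566)]
bed scene 0.75 [452.7 239. ]
bed side 0.66 [315.8 216.1]
  -> [ 534.3 -370.7   39.3] [np.float64(6.136675708020547), np.float64(6.136675708020456)]
pad_face scene 0.61 [419.6 245.5]
bolt_axis scene 0.57 [384.  230.4]
bolt_axis side 0.81 [312.2 223.8]
bolt_axis wrist 0.59 [278.3 419. ]
  -> [ 536.4 -186.5   92.1] [np.float64(7.641566875948333), np.float64(6.967670647311001), np.float64(2.0850596711506655)]
grip_mid scene 0.61 [397.3 245.5]
grip_mid side 0.6 [351.  217.2]
grip_mid wrist 0.77 [175.2 42
[... 417 characters left out ...]
[363.7 223. ]
  -> [ 366.6 -394.8    3.1] [np.float64(3.9194569269417485), np.float64(3.91945692694173)]
masking_tape scene 0.78 [329.4 223.8]
masking_tape side 0.95 [261.8 270.2]
  -> [685.9 -70.1   1. ] [np.float64(1.3160821779065954), np.float64(1.3160821779067566)]
{'time_s': 1.5, 'q': array([-6.9, 15.8, 86.2,  0. , 78. , -6.9]), 'qd': array([ 0. , -0. , -0. , -0.1,  0.1,  0. ]), 'tau': array([ -0. , -40.4, -23.7,   0.1,   0. ,  -0. ]), 'eef_pos': array([575.1,  -0. , 205.5]), 'tool_rot': array([[-0.,  1.,  0.],
       [ 1.,  0., -0.],
       [-0.,  0., -1.]]), 'force': array([-0. ,  0.3,  0.3]), 'torque': array([-0., -0., -0.]), 'grasp_force': 0.0, 'finger_gap': 94.02426497670412} -18.8
```

View pics/scene0.png

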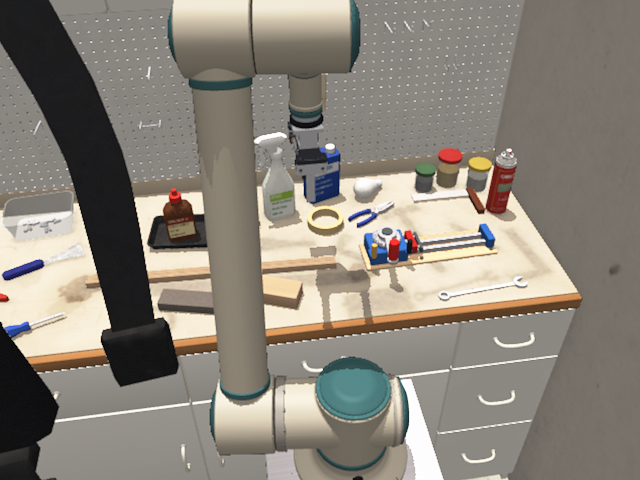

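View pics/side0.png

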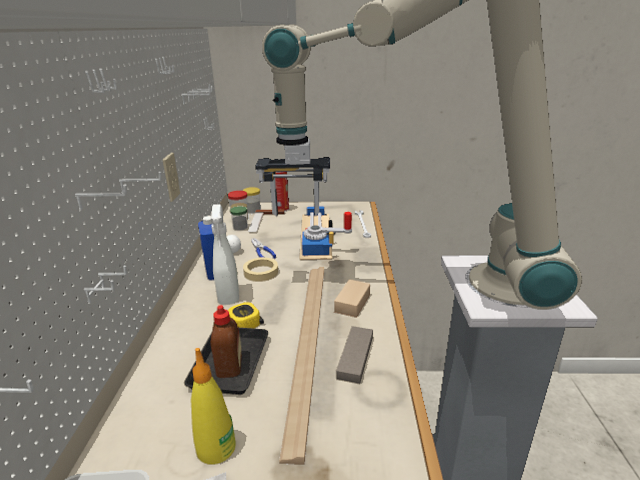

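Emit:
{"op": "drive_tool", "data": {
  "plan": [
    {"offset": [-0.5, 1, 0], "delta_rot": [0, 0, 0], "hand": 1},
    {"offset": [-0.5, 1, 0], "delta_rot": [0, 0, 0], "hand": 1},
    {"offset": [-0.5, 1, 0], "delta_rot": [0, 0, 0], "hand": 1},
    {"offset": [-0.5, 1, 0], "delta_rot": [0, 0, 0], "hand": 1},
    {"offset": [-0.5, 1, 0], "delta_rot": [0, 0, 0], "hand": 1},
    {"offset": [-0.5, 1, 0], "delta_rot": [0, 0, 0], "hand": 1},
    {"offset": [-0.5, 1, 0], "delta_rot": [0, 0, 0], "hand": 1},
    {"offset": [-0.5, 1, 0], "delta_rot": [0, 0, 0], "hand": 1},
    {"offset": [-0.67, 1, 0], "delta_rot": [0, 0, 0], "hand": 1},
    {"offset": [0, 0, 0], "delta_rot": [0, 0, 0], "hand": 1},
    {"offset": [0, 0, 0], "delta_rot": [0, 0, 0], "hand": 1}
  ]
}}

```text
time_s: 2.88
eef_pos: [435.3, 269.6, 205.6]
tool_rot: [[-0.0, 1.0, 0.001], [1.0, 0.0, -0.001], [-0.001, 0.001, -1.0]]
force: [0.6, -0.1, -0.1]
finger_gap: 94.0
grasp_force: 0.0
```

```bash
python3 - <<'E'
from h import *
np.set_printoptions(precision=1,suppress=True)
k=cam("wrist"); im=env.read_camera("wrist"); cv2.imwrite("pics/w1.png",im[:,:,::-1])
r=env.tip_of("stone","wrist"); print(r); print(env.spot_in("stone","wrist"))
print(onz(k,r[0]["pixel"],0) if r else 0, env.get_obs()["eef_pos"])
E
```

```text
[{'pixel': [315.1, 192.9], 'p': 0.82}]
[]
[433.3 298.5   0. ] [435.5 269.2 205.5]
```

View pics/w1.png

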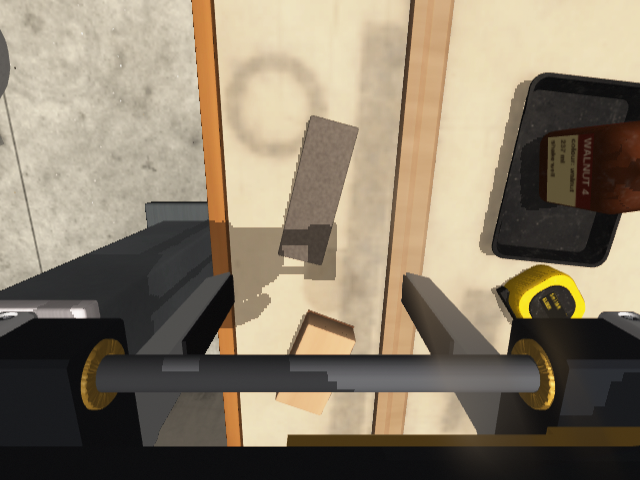

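```bash
python3 - <<'E'
from h import *
np.set_printoptions(precision=1,suppress=True)
k=cam("wrist")
C=[onz(k,p,25) for p in [(312,115),(358,127),(325,265),(279,254)]]
print(np.array(C),sum(C)/4)
C=np.array(C)
print([np.linalg.norm(C[i]-C[i-1]) for i in range(4)])
a=(C[0]+C[1]-C[2]-C[3])[:2]; print("angle of length from +y, about +z",np.degrees(np.arctan2(-a[0],a[1])), np.arctan2(-a[0],a[1]))
print(onz(k,(407,120),10),onz(k,(385,330),10))
im=env.read_camera("wrist"); g=cv2.cvtColor(im,cv2.COLOR_RGB2GRAY)
E
```

```text
[[430.8 377.4  25. ]
 [476.6 366.1  25. ]
 [444.4 221.7  25. ]
 [394.1 234.4  25. ]] [436.4 299.9  25. ]
[np.float64(147.67229951890835), np.float64(47.16187754657727), np.float64(147.950137174121), np.float64(51.883530707142846)]
angle of length from +y, about +z -13.486821891566494 -0.23538944763788497
[528.7 374.1  10. ] [517.6 134.3  10. ]
```

Emit:
{"op": "drive_tool", "data": {
  "plan": [
    {"offset": [0.05, 0.5, -0.5], "delta_rot": [0, 0, -0.8], "hand": 0.5},
    {"offset": [0, 0.5, -1], "delta_rot": [0, 0, -0.8], "hand": 0.5},
    {"offset": [0, 0, -1], "delta_rot": [0, 0, -0.75], "hand": 0.5},
    {"offset": [0, 0, -1], "delta_rot": [0, 0, 0], "hand": 0.5},
    {"offset": [0, 0, -1], "delta_rot": [0, 0, 0], "hand": 0.5},
    {"offset": [0, 0, -1], "delta_rot": [0, 0, 0], "hand": 0.5},
    {"offset": [0, 0, -0.6], "delta_rot": [0, 0, 0], "hand": 0.5},
    {"offset": [0, 0, -0.4], "delta_rot": [0, 0, 0], "hand": 0.5},
    {"offset": [0, 0, -0.17], "delta_rot": [0, 0, 0], "hand": 0.5},
    {"offset": [0, 0, 0], "delta_rot": [0, 0, 0], "hand": 0.5}
  ]
}}

```text
time_s: 4.32
eef_pos: [436.8, 299.9, 5.5]
tool_rot: [[0.233, 0.972, 0.0], [0.972, -0.233, 0.0], [0.0, 0.0, -1.0]]
force: [0.9, -0.6, 0.5]
finger_gap: 70.7
grasp_force: 0.0
```

Emit:
{"op": "drive_tool", "data": {
  "plan": [
    {"offset": [0, 0, 1], "delta_rot": [0, 0, 0], "hand": 0.5},
    {"offset": [0, 0, 1], "delta_rot": [0, 0, 0], "hand": 0.5},
    {"offset": [0, -1, 1], "delta_rot": [0, 0, 0.8], "hand": 0.5},
    {"offset": [0.2, -1, 1], "delta_rot": [0, 0, 0.8], "hand": 0.5},
    {"offset": [0.2, -1, 1], "delta_rot": [0, 0, 0.75], "hand": 0.5},
    {"offset": [0.2, -1, 1], "delta_rot": [0, 0, 0], "hand": 0.5},
    {"offset": [0.2, -1, 0.7], "delta_rot": [0, 0, 0], "hand": 0.5},
    {"offset": [0.2, -1, 0], "delta_rot": [0, 0, 0], "hand": 0.5},
    {"offset": [0.2, -1, 0], "delta_rot": [0, 0, 0], "hand": 0.5},
    {"offset": [0.2, -1, 0], "delta_rot": [0, 0, 0], "hand": 0.5},
    {"offset": [0.2, -1, 0], "delta_rot": [0, 0, 0], "hand": 0.5},
    {"offset": [0.2, -1, 0], "delta_rot": [0, 0, 0], "hand": 0.5},
    {"offset": [0.2, -1, 0], "delta_rot": [0, 0, 0], "hand": 0.5},
    {"offset": [0.2, -1, 0], "delta_rot": [0, 0, 0], "hand": 0.5},
    {"offset": [0.2, -1, 0], "delta_rot": [0, 0, 0], "hand": 0.5},
    {"offset": [0.2, -1, 0], "delta_rot": [0, 0, 0], "hand": 0.5},
    {"offset": [0.2, -1, 0], "delta_rot": [0, 0, 0], "hand": 0.5},
    {"offset": [0, -1, 0], "delta_rot": [0, 0, 0], "hand": 0.5},
    {"offset": [0, -1, 0], "delta_rot": [0, 0, 0], "hand": 0.5},
    {"offset": [0, 0, 0], "delta_rot": [0, 0, 0], "hand": 0.5}
  ]
}}

```text
time_s: 6.82
eef_pos: [520.6, -211.7, 207.0]
tool_rot: [[0.003, 1.0, 0.001], [1.0, -0.003, -0.001], [-0.001, 0.001, -1.0]]
force: [-0.5, 0.3, -0.3]
finger_gap: 70.4
grasp_force: 0.0
```

```bash
cat > look.py <<'E'
from h import *
import sys,pickle
np.set_printoptions(precision=1,suppress=True)
tag=sys.argv[1]; k=cam("wrist"); im=env.read_camera("wrist"); cv2.imwrite(f"pics/{tag}.png",im[:,:,::-1])
d={"k":k}
for t in("bed","pad_face","bolt_axis","grip_mid"):
    r=env.tip_of(t,"wrist")
    if r: d[t]=r[0]; print(t,r[0], onz(k,r[0]["pixel"],{"bed":22,"pad_face":32,"bolt_axis":85,"grip_mid":112}[t]))
pickle.dump(d,open(tag+".pkl","wb")); print(env.get_obs()["eef_pos"])
E
python3 look.py w2
```

```text
bed {'pixel': [334.8, 363.2], 'p': 0.59} [ 541.9 -385.4   22. ]
pad_face {'pixel': [331.3, 289.2], 'p': 0.72} [ 536.5 -285.7   32. ]
bolt_axis {'pixel': [333.3, 215.3], 'p': 0.79} [ 535.4 -193.7   85. ]
grip_mid {'pixel': [215.6, 209.6], 'p': 0.59} [ 439.2 -184.1  112. ]
[ 520.4 -208.9  206.7]
```

Emit:
{"op": "drive_tool", "data": {
  "plan": [
    {"offset": [0, -1, 0], "hand": 0.5, "delta_rot": [0, 0, 0]},
    {"offset": [0, -1, 0], "hand": 0.5, "delta_rot": [0, 0, 0]},
    {"offset": [0, -1, 0], "hand": 0.5, "delta_rot": [0, 0, 0]},
    {"offset": [0, -1, 0], "hand": 0.5, "delta_rot": [0, 0, 0]},
    {"offset": [0, -1, 0], "hand": 0.5, "delta_rot": [0, 0, 0]},
    {"offset": [0, 0, 0], "hand": 0.5, "delta_rot": [0, 0, 0]}
  ]
}}

```text
time_s: 7.82
eef_pos: [520.6, -360.8, 206.1]
tool_rot: [[0.001, 1.0, 0.0], [1.0, -0.001, -0.0], [-0.0, 0.0, -1.0]]
force: [-0.0, 0.4, -0.1]
finger_gap: 70.4
grasp_force: 0.0
```

```bash
python3 look.py w3; python3 -c "
import cv2,numpy as np
cv2.imwrite('pics/w23.png',np.hstack([cv2.imread('pics/w2.png')[:360,120:520],cv2.imread('pics/w3.png')[:360,120:520]]))"
```

```text
bed {'pixel': [337.7, 242.2], 'p': 0.93} [ 543.2 -383.2   22. ]
pad_face {'pixel': [335.1, 150.9], 'p': 0.63} [ 538.7 -286.8   32. ]
bolt_axis {'pixel': [336.6, 26.0], 'p': 0.58} [ 536.1 -193.5   85. ]
[ 520.6 -358.5  206.6]
```

View pics/w23.png

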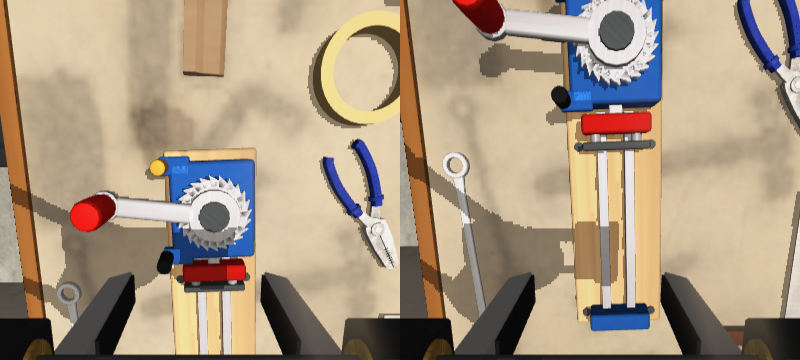

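```bash
python3 - <<'E'
from h import *
import pickle
np.set_printoptions(precision=1,suppress=True)
a=pickle.load(open("w2.pkl","rb"));b=pickle.load(open("w3.pkl","rb"))
for t in("bed","pad_face","bolt_axis"): print(t,*tri([ray(a["k"],a[t]["pixel"]),ray(b["k"],b[t]["pixel"])]))
print("bolt hand",*tri([ray(a["k"],(335,216)),ray(b["k"],(335,30))]))
k=b["k"]
for n,p,z in [("baseL",(567,110),8),("baseR",(661,110),8),("baseL2",(577,318),8),("baseR2",(660,320),8),("rail L far",(601.5,155),22),("rail R far",(630,155),22),("rail L near",(605.5,300),22),("rail Rnear",(630.5,300),22),("stop0",(619.5,306),22),("stop314",(619.5,314),40)]:
    print(n,onz(k,(p[0]-280,p[1]),z))
im=cv2.imread("pics/w3.png"); cv2.imwrite("pics/c3.png",cv2.resize(im[80:350,270:410],None,fx=4,fy=4,interpolation=cv2.INTER_CUBIC)[::2,:][:540])
cv2.imwrite("pics/c3.png",cv2.resize(im[130:350,270:410],(381,600),interpolation=cv2.INTER_CUBIC))
E
```

```text
bed [ 542.2 -381.8   27.3] [np.float64(0.6486613315661117), np.float64(0.6486613315662737)]
pad_face [ 537.7 -286.8   29.3] [np.float64(1.119986225249994), np.float64(1.1199862252501775)]
bolt_axis [ 535.7 -193.7   85.4] [np.float64(0.3556467140966225), np.float64(0.35564671409691295)]
bolt hand [ 536.1 -195.1   81.1] [np.float64(1.0204941647946133), np.float64(1.020494164794694)]
baseL [ 489.7 -245.7    8. ]
baseR [ 586.8 -245.8    8. ]
baseL2 [ 496.4 -481.     8. ]
baseR2 [ 596.5 -483.7    8. ]
rail L far [ 525.3 -290.8   22. ]
rail R far [ 554.6 -290.8   22. ]
rail L near [ 530.2 -451.4   22. ]
rail Rnear [ 558.8 -451.4   22. ]
stop0 [ 546.4 -458.8   22. ]
stop314 [ 545.2 -460.    40. ]
```

View pics/c3.png

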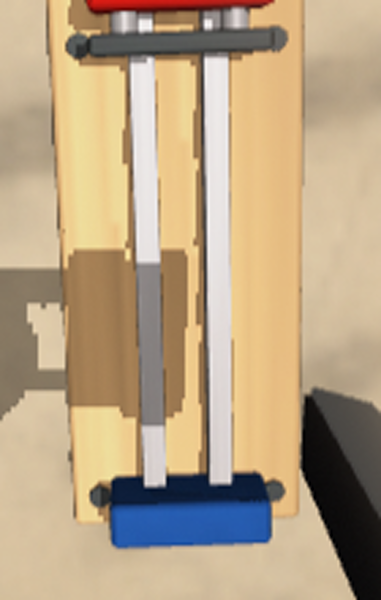

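Emit:
{"op": "drive_tool", "data": {
  "plan": [
    {"offset": [0, 1, 0], "delta_rot": [0, 0, 0], "hand": 0.5},
    {"offset": [0, 1, 0], "delta_rot": [0, 0, 0], "hand": 0.5},
    {"offset": [-0.2, 1, 0], "delta_rot": [0, 0, 0], "hand": 0.5},
    {"offset": [-0.2, 1, 0], "delta_rot": [0, 0, 0], "hand": 0.5},
    {"offset": [-0.2, 1, 0], "delta_rot": [0, 0, 0], "hand": 0.5},
    {"offset": [-0.2, 1, 0], "delta_rot": [0, 0, 0], "hand": 0.5},
    {"offset": [-0.2, 1, 0], "delta_rot": [0, 0, 0], "hand": 0.5},
    {"offset": [-0.2, 1, 0], "delta_rot": [0, 0, 0], "hand": 0.5},
    {"offset": [-0.2, 1, 0], "delta_rot": [0, 0, 0], "hand": 0.5},
    {"offset": [-0.2, 1, 0], "delta_rot": [0, 0, 0], "hand": 0.5},
    {"offset": [-0.2, 1, 0], "delta_rot": [0, 0, 0], "hand": 0.5},
    {"offset": [-0.2, 1, 0], "delta_rot": [0, 0, 0], "hand": 0.5},
    {"offset": [-0.2, 1, 0], "delta_rot": [0, 0, 0], "hand": 0.5},
    {"offset": [-0.2, 1, 0], "delta_rot": [0, 0, 0], "hand": 0.5},
    {"offset": [-0.2, 1, 0], "delta_rot": [0, 0, 0], "hand": 0.5},
    {"offset": [-0.2, 1, 0], "delta_rot": [0, 0, 0], "hand": 0.5},
    {"offset": [0, 1, 0], "delta_rot": [0, 0, 0], "hand": 0.5},
    {"offset": [0, 1, 0], "delta_rot": [0, 0, -0.8], "hand": 0.5},
    {"offset": [0, 1, 0], "delta_rot": [0, 0, -0.8], "hand": 0.5},
    {"offset": [0, 1, -0.5], "delta_rot": [0, 0, -0.75], "hand": 0.5}
  ]
}}

```text
time_s: 10.58
eef_pos: [436.4, 241.9, 192.6]
tool_rot: [[0.234, 0.972, 0.003], [0.972, -0.234, 0.001], [0.002, 0.003, -1.0]]
force: [0.3, 0.4, -0.2]
finger_gap: 70.6
grasp_force: 0.0
```

Emit:
{"op": "drive_tool", "data": {
  "plan": [
    {"offset": [0, 1, -0.7], "delta_rot": [0, 0, 0], "hand": 0.5},
    {"offset": [0, 1, -1], "delta_rot": [0, 0, 0], "hand": 0.5},
    {"offset": [0, 0, -1], "delta_rot": [0, 0, 0], "hand": 0.5},
    {"offset": [0, 0, -1], "delta_rot": [0, 0, 0], "hand": 0.5},
    {"offset": [0, 0, -1], "delta_rot": [0, 0, 0], "hand": 0.5},
    {"offset": [0, 0, -0.8], "delta_rot": [0, 0, 0], "hand": 0.5},
    {"offset": [0, 0, -0.5], "delta_rot": [0, 0, 0], "hand": 0.5},
    {"offset": [0, 0, -0.2], "delta_rot": [0, 0, 0], "hand": 0.5},
    {"offset": [0, 0, -0.03], "delta_rot": [0, 0, 0], "hand": 0.5},
    {"offset": [0, 0, 0], "delta_rot": [0, 0, 0], "hand": 0.5}
  ]
}}

```text
time_s: 11.82
eef_pos: [437.0, 300.3, 5.2]
tool_rot: [[0.233, 0.973, 0.001], [0.973, -0.233, 0.001], [0.001, 0.001, -1.0]]
force: [0.1, -0.4, 0.2]
finger_gap: 70.7
grasp_force: 0.0
```

Emit:
{"op": "drive_tool", "data": {
  "plan": [
    {"offset": [0, 0, 0], "delta_rot": [0, 0, 0], "hand": -0.2},
    {"offset": [0, 0, 0], "delta_rot": [0, 0, 0], "hand": -0.2},
    {"offset": [0, 0, 0], "delta_rot": [0, 0, 0], "hand": -0.2},
    {"offset": [0, 0, 0], "delta_rot": [0, 0, 0], "hand": -0.2},
    {"offset": [0, 0, 0], "delta_rot": [0, 0, 0], "hand": -0.2}
  ],
  "grip_force": 35
}}

```text
time_s: 12.45
eef_pos: [435.6, 300.0, 4.8]
tool_rot: [[0.233, 0.972, -0.001], [0.972, -0.233, 0.0], [-0.0, -0.001, -1.0]]
force: [-3.1, 1.1, 5.5]
finger_gap: 50.0
grasp_force: 35.0
```

Emit:
{"op": "drive_tool", "data": {
  "plan": [
    {"offset": [0, 0, 0.4], "delta_rot": [0, 0, 0], "hand": -0.2},
    {"offset": [0, 0, 0.8], "delta_rot": [0, 0, 0], "hand": -0.2},
    {"offset": [0, -0.5, 1], "delta_rot": [0, 0, 0], "hand": -0.2},
    {"offset": [0.2, -1, 1], "delta_rot": [0, 0, 0], "hand": -0.2},
    {"offset": [0.2, -1, 1], "delta_rot": [0, 0, 0], "hand": -0.2},
    {"offset": [0.2, -1, 1], "delta_rot": [0, 0, 0], "hand": -0.2},
    {"offset": [0.2, -1, 1], "delta_rot": [0, 0, 0.5], "hand": -0.2},
    {"offset": [0.2, -1, 0], "delta_rot": [0, 0, 0.5], "hand": -0.2},
    {"offset": [0.2, -1, 0], "delta_rot": [0, 0, 0.5], "hand": -0.2},
    {"offset": [0.2, -1, 0], "delta_rot": [0, 0, 0.5], "hand": -0.2},
    {"offset": [0.2, -1, 0], "delta_rot": [0, 0, 0.5], "hand": -0.2},
    {"offset": [0.2, -1, 0], "delta_rot": [0, 0, 0.18], "hand": -0.2},
    {"offset": [0.2, -1, 0], "delta_rot": [0, 0, 0], "hand": -0.2},
    {"offset": [0.2, -1, 0], "delta_rot": [0, 0, 0], "hand": -0.2},
    {"offset": [0.2, -1, 0], "delta_rot": [0, 0, 0], "hand": -0.2},
    {"offset": [0.2, -1, 0], "delta_rot": [0, 0, 0], "hand": -0.2},
    {"offset": [0.2, -1, 0], "delta_rot": [0, 0, 0], "hand": -0.2},
    {"offset": [0.2, -1, 0], "delta_rot": [0, 0, 0], "hand": -0.2},
    {"offset": [0.2, -1, 0], "delta_rot": [0, 0, 0], "hand": -0.2},
    {"offset": [0.2, -1, 0], "delta_rot": [0, 0, 0], "hand": -0.2}
  ]
}}

```text
time_s: 14.95
eef_pos: [538.4, -226.5, 190.3]
tool_rot: [[-0.033, 0.999, -0.0], [0.999, 0.033, -0.001], [-0.001, -0.0, -1.0]]
force: [0.1, 0.3, -4.4]
finger_gap: 49.6
grasp_force: 35.0
```

Emit:
{"op": "drive_tool", "data": {
  "plan": [
    {"offset": [0.14, -1, 0], "delta_rot": [0, 0, 0], "hand": -0.2},
    {"offset": [0, -1, 0], "delta_rot": [0, 0, 0], "hand": -0.2},
    {"offset": [0, -1, 0], "delta_rot": [0, 0, 0], "hand": -0.2},
    {"offset": [0, -1, 0], "delta_rot": [0, 0, 0], "hand": -0.2},
    {"offset": [0, -0.8, 0], "delta_rot": [0, 0, 0], "hand": -0.2},
    {"offset": [0, -0.33, -0.5], "delta_rot": [0, 0, 0], "hand": -0.2},
    {"offset": [0, 0, -0.8], "delta_rot": [0, 0, 0], "hand": -0.2},
    {"offset": [0, 0, -1], "delta_rot": [0, 0, 0], "hand": -0.2},
    {"offset": [0, 0, -1], "delta_rot": [0, 0, 0], "hand": -0.2},
    {"offset": [0, 0, 0], "delta_rot": [0, 0, 0], "hand": -0.2},
    {"offset": [0, 0, 0], "delta_rot": [0, 0, 0], "hand": -0.2}
  ]
}}

```text
time_s: 16.32
eef_pos: [543.2, -378.9, 92.1]
tool_rot: [[-0.033, 0.999, 0.001], [0.999, 0.033, -0.0], [-0.0, 0.001, -1.0]]
force: [0.2, 1.0, -3.3]
finger_gap: 49.8
grasp_force: 35.0
```

```bash
python3 - <<'E'
from h import *
o=env.get_obs(); print(o["eef_pos"],o["tool_rot"],o["finger_gap"],o["force"])
k=cam("wrist"); im=env.read_camera("wrist"); cv2.imwrite("pics/w4.png",im[:,:,::-1])
print(env.tip_of("stone","wrist"),env.tip_of("stone","side"))
s=env.read_camera("side"); cv2.imwrite("pics/s4.png",cv2.resize(s[170:290,240:400,::-1],(640,480)))
E
```

```text
[ 543.16354063 -378.87790825   92.07280353] [[-3.34204151e-02  9.99441010e-01  8.62422367e-04]
 [ 9.99441258e-01  3.34208290e-02 -4.70003953e-04]
 [-4.98564096e-04  8.46232768e-04 -9.99999518e-01]] 49.779524279006 [ 0.19497036  1.03034171 -3.3068859 ]
[{'pixel': [315.4, 284.3], 'p': 0.88}] [{'pixel': [354.9, 359.5], 'p': 0.96}]
```

View pics/w4.png

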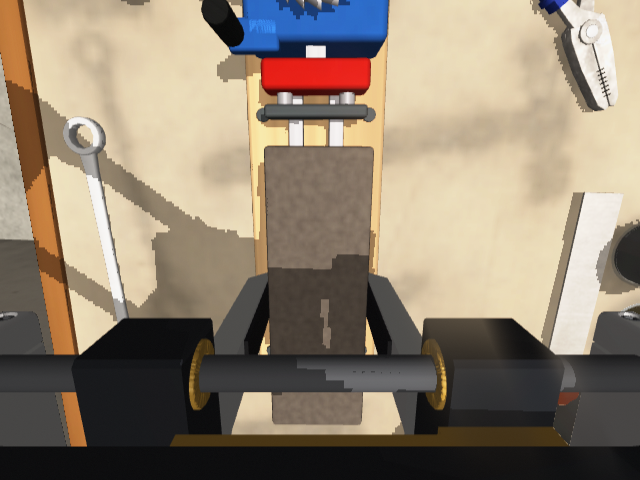

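```bash
python3 - <<'E'
from h import *
np.set_printoptions(precision=1,suppress=True)
k=cam("wrist")
for p in [(265,147),(374,147),(273,422),(361,424)]: print(onz(k,p,112))
for p in [(289,145),(343,145),(296,145),(337,145)]: print("rail",onz(k,p,22))
print("pad",onz(k,(316,118),23),onz(k,(316,107),41))
E
```

```text
[ 517.7 -306.5  112. ]
[ 566.7 -304.9  112. ]
[ 521.4 -454.2  112. ]
[ 570.6 -454.   112. ]
rail [ 521.4 -303.3   22. ]
rail [ 559.3 -302.1   22. ]
rail [ 526.3 -303.2   22. ]
rail [ 555.1 -302.2   22. ]
pad [ 539.8 -284.9   23. ] [ 539.6 -280.1   41. ]
```

Emit:
{"op": "drive_tool", "data": {
  "plan": [
    {"offset": [-0.05, 0, -0.8], "delta_rot": [0, 0, 0], "hand": -0.2},
    {"offset": [0, 0, -0.7], "delta_rot": [0, 0, 0], "hand": -0.2},
    {"offset": [0, 0, -0.4], "delta_rot": [0, 0, 0], "hand": -0.2},
    {"offset": [0, 0, -0.12], "delta_rot": [0, 0, 0], "hand": -0.2},
    {"offset": [0, 0, -0.07], "delta_rot": [0, 0, 0], "hand": -0.2},
    {"offset": [0, 0, 0], "delta_rot": [0, 0, 0], "hand": -0.2}
  ]
}}

```text
time_s: 17.27
eef_pos: [541.6, -379.2, 29.5]
tool_rot: [[-0.033, 0.999, 0.001], [0.999, 0.033, -0.001], [-0.001, 0.001, -1.0]]
force: [-1.9, -0.3, -2.7]
finger_gap: 50.1
grasp_force: 35.0
```

Emit:
{"op": "drive_tool", "data": {
  "plan": [
    {"offset": [0, 0, -0.04], "delta_rot": [0, 0, 0], "hand": -0.2},
    {"offset": [0, 0, 0], "delta_rot": [0, 0, 0], "hand": -0.2}
  ]
}}

```text
time_s: 17.52
eef_pos: [541.3, -379.0, 27.8]
tool_rot: [[-0.033, 0.999, 0.0], [0.999, 0.033, -0.0], [-0.0, 0.0, -1.0]]
force: [0.0, -0.5, -4.1]
finger_gap: 49.5
grasp_force: 35.0
```

Emit:
{"op": "drive_tool", "data": {
  "plan": [
    {"offset": [0, 0, -0.03], "delta_rot": [0, 0, 0], "hand": -0.2},
    {"offset": [0, 0, 0], "delta_rot": [0, 0, 0], "hand": -0.2}
  ]
}}

```text
time_s: 17.77
eef_pos: [541.2, -379.0, 26.8]
tool_rot: [[-0.033, 0.999, 0.0], [0.999, 0.033, -0.0], [-0.0, 0.0, -1.0]]
force: [0.4, 0.4, -2.9]
finger_gap: 49.9
grasp_force: 35.0
```

Emit:
{"op": "drive_tool", "data": {
  "plan": [
    {"offset": [0, 0, -0.03], "delta_rot": [0, 0, 0], "hand": -0.2},
    {"offset": [0, 0, 0], "delta_rot": [0, 0, 0], "hand": -0.2}
  ]
}}

```text
time_s: 18.02
eef_pos: [541.3, -379.0, 26.8]
tool_rot: [[-0.033, 0.999, 0.001], [0.999, 0.033, -0.001], [-0.001, 0.001, -1.0]]
force: [-0.6, 1.1, 3.8]
finger_gap: 49.8
grasp_force: 35.0
```

Emit:
{"op": "drive_tool", "data": {
  "plan": [
    {"offset": [0, 0, 0], "delta_rot": [0, 0, 0], "hand": 0.4},
    {"offset": [0, 0, 0], "delta_rot": [0, 0, 0], "hand": 0.4},
    {"offset": [0, 0, 0.3], "delta_rot": [0, 0, 0], "hand": 0.4},
    {"offset": [0, 0, 1], "delta_rot": [0, 0, 0], "hand": 0.4},
    {"offset": [0, 0, 1], "delta_rot": [0, 0, -0.5], "hand": 0.4},
    {"offset": [0, 0, 1], "delta_rot": [0, 0, -1], "hand": 0.4},
    {"offset": [0, 0, 1], "delta_rot": [0, 0, -1], "hand": 0.4},
    {"offset": [0, 0, 1], "delta_rot": [0, 0, -1], "hand": 0.4},
    {"offset": [-0.3, 0.6, 0.7], "delta_rot": [0, 0, -1], "hand": 0.4},
    {"offset": [-0.3, 0.6, 0], "delta_rot": [0, 0, -1], "hand": 0.4},
    {"offset": [-0.3, 0.6, 0], "delta_rot": [0, 0, -1], "hand": 0.4},
    {"offset": [-0.3, 0.6, 0], "delta_rot": [0, 0, -1], "hand": 0.4},
    {"offset": [-0.3, 0.6, 0], "delta_rot": [0, 0, -1], "hand": 0.4},
    {"offset": [-0.3, 0.6, 0], "delta_rot": [0, 0, -1], "hand": 0.4},
    {"offset": [-0.3, 0.6, 0], "delta_rot": [0, 0, -1], "hand": 0.4},
    {"offset": [-0.3, 0.6, 0], "delta_rot": [0, 0, -1], "hand": 0.4},
    {"offset": [-0.3, 0.6, 0], "delta_rot": [0, 0, -1], "hand": 0.4},
    {"offset": [-0.3, 0.6, 0], "delta_rot": [0, 0, -1], "hand": 0.4},
    {"offset": [-0.3, 0.3, 0], "delta_rot": [0, 0, -1], "hand": 0.4},
    {"offset": [0, 0, 0], "delta_rot": [0, 0, -1], "hand": 0.4}
  ]
}}

```text
time_s: 20.52
eef_pos: [441.6, -189.1, 206.6]
tool_rot: [[0.999, 0.051, 0.001], [0.051, -0.999, -0.0], [0.001, 0.0, -1.0]]
force: [-0.3, 0.2, 0.2]
finger_gap: 65.7
grasp_force: 0.0
```

Emit:
{"op": "drive_tool", "data": {
  "plan": [
    {"offset": [0, 0, 0], "delta_rot": [0, 0, -0.5], "hand": 0.4},
    {"offset": [0, 0, 0], "delta_rot": [0, 0, 0], "hand": 0.4}
  ]
}}

```text
time_s: 20.78
eef_pos: [442.2, -190.0, 206.3]
tool_rot: [[1.0, 0.004, 0.001], [0.004, -1.0, -0.001], [0.001, 0.001, -1.0]]
force: [0.3, -0.4, -0.8]
finger_gap: 66.1
grasp_force: 0.0
```

```bash
python3 look.py w5; python3 - <<'E'
from h import *
o=env.get_obs(); print(o["q"],o["tool_rot"])
k=cam("scene");s=env.read_camera("scene"); print("scene stone",env.tip_of("stone","scene"))
E
```

```text
pad_face {'pixel': [395.7, 132.7], 'p': 0.63} [ 536.3 -268.4   32. ]
bolt_axis {'pixel': [320.7, 127.0], 'p': 0.61} [ 537.3 -194.1   85. ]
grip_mid {'pixel': [313.0, 252.3], 'p': 0.69} [ 436.5 -188.2  112. ]
[ 442.2 -190.   205.9]
[-3.15362311e+01  7.65630784e+00  9.69518186e+01 -3.00864286e-03
  7.53806324e+01  5.82291800e+01] [[ 9.99991554e-01  4.10757490e-03  1.40643191e-04]
 [ 4.10759542e-03 -9.99991553e-01 -1.45923869e-04]
 [ 1.40042610e-04  1.46500342e-04 -9.99999979e-01]]
scene stone [{'pixel': [450.9, 240.3], 'p': 0.81}]
```

View pics/w5.png

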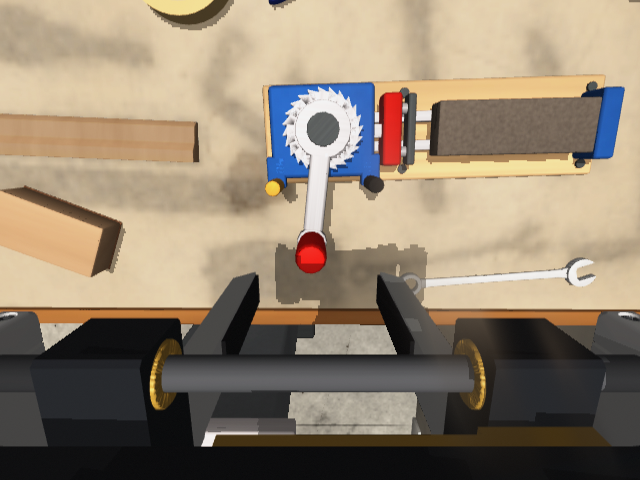

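Emit:
{"op": "drive_tool", "data": {
  "plan": [
    {"offset": [-0.19, 0.06, -1], "delta_rot": [0, 0, 0], "hand": 0.4},
    {"offset": [0, 0, -1], "delta_rot": [0, 0, 0], "hand": 0.4},
    {"offset": [0, 0, -1], "delta_rot": [0, 0, 0], "hand": 0.4},
    {"offset": [0, 0, -0.5], "delta_rot": [0, 0, 0], "hand": 0.4},
    {"offset": [0, 0, -0.26], "delta_rot": [0, 0, 0], "hand": -0.6},
    {"offset": [0, 0, 0], "delta_rot": [0, 0, 0], "hand": -0.6},
    {"offset": [0, 0, 0], "delta_rot": [0, 0, 0], "hand": -0.6},
    {"offset": [0, 0, 0], "delta_rot": [0, 0, 0], "hand": -0.6},
    {"offset": [0, 0, 0], "delta_rot": [0, 0, 0], "hand": -0.6},
    {"offset": [0, 0, 0], "delta_rot": [0, 0, 0], "hand": -0.6}
  ],
  "grip_force": 20
}}

```text
time_s: 22.38
eef_pos: [436.7, -188.2, 93.5]
tool_rot: [[1.0, 0.004, 0.001], [0.004, -1.0, -0.0], [0.001, 0.0, -1.0]]
force: [-0.7, 0.8, 4.4]
finger_gap: 24.0
grasp_force: 20.0
```

Emit:
{"op": "drive_tool", "data": {
  "plan": [
    {"offset": [0.087, 0.587, 0], "delta_rot": [0, 0, 0], "hand": -0.6},
    {"offset": [0.217, 0.627, 0], "delta_rot": [0, 0, 0], "hand": -0.6},
    {"offset": [0, 0, 0], "delta_rot": [0, 0, 0], "hand": -0.6}
  ]
}}

```text
time_s: 22.75
eef_pos: [446.0, -151.6, 93.5]
tool_rot: [[1.0, 0.006, 0.001], [0.006, -1.0, -0.002], [0.001, 0.002, -1.0]]
force: [-1.3, -2.5, 4.4]
finger_gap: 23.8
grasp_force: 20.0
```

Emit:
{"op": "drive_tool", "data": {
  "plan": [
    {"offset": [-0.217, -0.627, 0], "delta_rot": [0, 0, 0], "hand": -0.6},
    {"offset": [-0.087, -0.587, 0], "delta_rot": [0, 0, 0], "hand": -0.6},
    {"offset": [0.023, -0.64, 0], "delta_rot": [0, 0, 0], "hand": -0.6},
    {"offset": [0.157, -0.647, 0], "delta_rot": [0, 0, 0], "hand": -0.6},
    {"offset": [0.23, -0.517, 0], "delta_rot": [0, 0, 0], "hand": -0.6},
    {"offset": [0, 0, 0], "delta_rot": [0, 0, 0], "hand": -0.6}
  ]
}}

```text
time_s: 23.5
eef_pos: [449.9, -243.9, 93.5]
tool_rot: [[1.0, 0.002, 0.002], [0.002, -1.0, -0.001], [0.002, 0.001, -1.0]]
force: [0.2, 1.1, 6.5]
finger_gap: 24.0
grasp_force: 20.0
```

Emit:
{"op": "drive_tool", "data": {
  "plan": [
    {"offset": [-0.23, 0.517, 0], "delta_rot": [0, 0, 0], "hand": -0.6},
    {"offset": [-0.157, 0.647, 0], "delta_rot": [0, 0, 0], "hand": -0.6},
    {"offset": [-0.023, 0.64, 0], "delta_rot": [0, 0, 0], "hand": -0.6},
    {"offset": [0.087, 0.587, 0], "delta_rot": [0, 0, 0], "hand": -0.6},
    {"offset": [0.217, 0.627, 0], "delta_rot": [0, 0, 0], "hand": -0.6},
    {"offset": [0, 0, 0], "delta_rot": [0, 0, 0], "hand": -0.6},
    {"offset": [-0.217, -0.627, 0], "delta_rot": [0, 0, 0], "hand": -0.6},
    {"offset": [-0.087, -0.587, 0], "delta_rot": [0, 0, 0], "hand": -0.6},
    {"offset": [0.023, -0.64, 0], "delta_rot": [0, 0, 0], "hand": -0.6},
    {"offset": [0.157, -0.647, 0], "delta_rot": [0, 0, 0], "hand": -0.6},
    {"offset": [0.23, -0.517, 0], "delta_rot": [0, 0, 0], "hand": -0.6},
    {"offset": [0, 0, 0], "delta_rot": [0, 0, 0], "hand": -0.6}
  ]
}}

```text
time_s: 25.0
eef_pos: [449.9, -243.8, 93.5]
tool_rot: [[1.0, 0.002, 0.002], [0.002, -1.0, -0.0], [0.002, 0.0, -1.0]]
force: [-0.3, 0.5, 7.8]
finger_gap: 24.1
grasp_force: 20.0
```

Emit:
{"op": "drive_tool", "data": {
  "plan": [
    {"offset": [-0.23, 0.517, 0], "delta_rot": [0, 0, 0], "hand": -0.6},
    {"offset": [-0.157, 0.647, 0], "delta_rot": [0, 0, 0], "hand": -0.6},
    {"offset": [-0.023, 0.64, 0], "delta_rot": [0, 0, 0], "hand": -0.6},
    {"offset": [0.087, 0.587, 0], "delta_rot": [0, 0, 0], "hand": -0.6},
    {"offset": [0.217, 0.627, 0], "delta_rot": [0, 0, 0], "hand": -0.6},
    {"offset": [0, 0, 0], "delta_rot": [0, 0, 0], "hand": -0.6}
  ]
}}

```text
time_s: 25.75
eef_pos: [445.8, -151.8, 93.5]
tool_rot: [[1.0, 0.005, 0.001], [0.005, -1.0, -0.001], [0.001, 0.001, -1.0]]
force: [-0.2, -1.8, 6.3]
finger_gap: 24.0
grasp_force: 20.0
```

```bash
python3 - <<'E'
from h import *
np.set_printoptions(precision=1,suppress=True)
im=env.read_camera("wrist"); cv2.imwrite("pics/w6.png",im[:,:,::-1]); k=cam("wrist")
r=env.tip_of("pad_face","wrist"); print(r, r and onz(k,r[0]["pixel"],32))
cv2.imwrite("pics/w6c.png",cv2.resize(im[40:300,200:620,::-1],(800,495)))
E
```

```text
[{'pixel': [541.8, 123.2], 'p': 0.77}] [ 539.4 -302.7   32. ]
```

View pics/w6c.png

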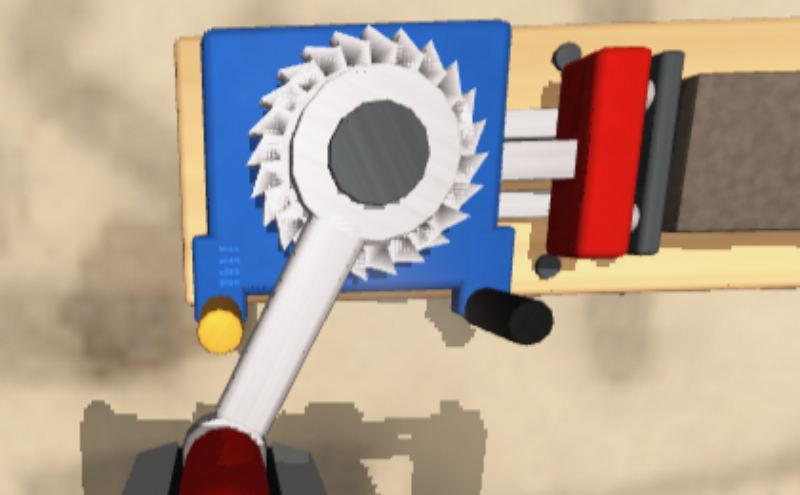

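Emit:
{"op": "drive_tool", "data": {
  "plan": [
    {"offset": [-0.217, -0.627, 0], "delta_rot": [0, 0, 0], "hand": -0.6},
    {"offset": [-0.087, -0.587, 0], "delta_rot": [0, 0, 0], "hand": -0.6},
    {"offset": [0.023, -0.64, 0], "delta_rot": [0, 0, 0], "hand": -0.6},
    {"offset": [0.157, -0.647, 0], "delta_rot": [0, 0, 0], "hand": -0.6},
    {"offset": [0.23, -0.517, 0], "delta_rot": [0, 0, 0], "hand": -0.6},
    {"offset": [0, 0, 0], "delta_rot": [0, 0, 0], "hand": -0.6}
  ]
}}

```text
time_s: 26.6
eef_pos: [449.8, -243.7, 93.5]
tool_rot: [[1.0, 0.002, 0.002], [0.002, -1.0, -0.0], [0.002, 0.0, -1.0]]
force: [0.3, 0.4, 7.7]
finger_gap: 24.5
grasp_force: 20.0
```

Emit:
{"op": "drive_tool", "data": {
  "plan": [
    {"offset": [-0.23, 0.517, 0], "delta_rot": [0, 0, 0], "hand": -0.6},
    {"offset": [-0.157, 0.647, 0], "delta_rot": [0, 0, 0], "hand": -0.6},
    {"offset": [-0.023, 0.64, 0], "delta_rot": [0, 0, 0], "hand": -0.6},
    {"offset": [0, 0, 0], "delta_rot": [0, 0, 0], "hand": -0.6}
  ]
}}

```text
time_s: 27.1
eef_pos: [436.7, -188.7, 93.5]
tool_rot: [[1.0, 0.005, 0.001], [0.005, -1.0, -0.001], [0.001, 0.001, -1.0]]
force: [-0.5, -1.8, 6.6]
finger_gap: 24.3
grasp_force: 20.0
```

Emit:
{"op": "drive_tool", "data": {
  "plan": [
    {"offset": [0.04, 0.3, 0], "delta_rot": [0, 0, 0], "hand": -0.6},
    {"offset": [0.04, 0.3, 0], "delta_rot": [0, 0, 0], "hand": -0.6}
  ]
}}

```text
time_s: 27.35
eef_pos: [438.9, -172.3, 93.5]
tool_rot: [[1.0, 0.004, 0.0], [0.004, -1.0, -0.003], [0.0, 0.003, -1.0]]
force: [-1.2, -4.7, 5.3]
finger_gap: 24.2
grasp_force: 20.0
```

Emit:
{"op": "drive_tool", "data": {
  "plan": [
    {"offset": [0.1, 0.31, 0], "delta_rot": [0, 0, 0], "hand": -0.6},
    {"offset": [0.11, 0.31, 0], "delta_rot": [0, 0, 0], "hand": -0.6},
    {"offset": [0, 0, 0], "delta_rot": [0, 0, 0], "hand": -0.6}
  ]
}}

```text
time_s: 27.72
eef_pos: [445.3, -152.9, 93.5]
tool_rot: [[1.0, 0.005, 0.0], [0.005, -1.0, -0.002], [0.0, 0.002, -1.0]]
force: [-1.5, -3.2, 6.6]
finger_gap: 24.3
grasp_force: 20.0
```

Emit:
{"op": "drive_tool", "data": {
  "plan": [
    {"offset": [-0.217, -0.627, 0], "delta_rot": [0, 0, 0], "hand": -0.6},
    {"offset": [-0.087, -0.587, 0], "delta_rot": [0, 0, 0], "hand": -0.6},
    {"offset": [0.023, -0.64, 0], "delta_rot": [0, 0, 0], "hand": -0.6},
    {"offset": [0.157, -0.647, 0], "delta_rot": [0, 0, 0], "hand": -0.6},
    {"offset": [0.23, -0.517, 0], "delta_rot": [0, 0, 0], "hand": -0.6},
    {"offset": [0, 0, 0], "delta_rot": [0, 0, 0], "hand": -0.6}
  ]
}}

```text
time_s: 28.48
eef_pos: [449.9, -243.8, 93.5]
tool_rot: [[1.0, 0.002, 0.003], [0.002, -1.0, 0.0], [0.003, -0.0, -1.0]]
force: [1.9, -0.3, 8.2]
finger_gap: 24.6
grasp_force: 20.0
```

Emit:
{"op": "drive_tool", "data": {
  "plan": [
    {"offset": [-0.12, 0.26, 0], "delta_rot": [0, 0, 0], "hand": -0.6},
    {"offset": [-0.11, 0.26, 0], "delta_rot": [0, 0, 0], "hand": -0.6}
  ]
}}

```text
time_s: 28.72
eef_pos: [442.7, -228.3, 93.6]
tool_rot: [[1.0, 0.003, 0.003], [0.003, -1.0, -0.002], [0.003, 0.002, -1.0]]
force: [1.3, -5.7, 2.1]
finger_gap: 24.4
grasp_force: 20.0
```

Emit:
{"op": "drive_tool", "data": {
  "plan": [
    {"offset": [-0.09, 0.32, 0], "delta_rot": [0, 0, 0], "hand": -0.6},
    {"offset": [0, 0, 0], "delta_rot": [0, 0, 0], "hand": -0.6}
  ]
}}

```text
time_s: 28.98
eef_pos: [439.7, -218.7, 93.5]
tool_rot: [[1.0, 0.004, 0.002], [0.004, -1.0, -0.003], [0.002, 0.003, -1.0]]
force: [0.6, -4.8, 4.6]
finger_gap: 24.1
grasp_force: 20.0
```

Emit:
{"op": "drive_tool", "data": {
  "plan": [
    {"offset": [-0.07, 0.32, 0], "delta_rot": [0, 0, 0], "hand": -0.6},
    {"offset": [0, 0, 0], "delta_rot": [0, 0, 0], "hand": -0.6}
  ]
}}

```text
time_s: 29.22
eef_pos: [437.7, -209.0, 93.5]
tool_rot: [[1.0, 0.004, 0.002], [0.004, -1.0, -0.003], [0.002, 0.003, -1.0]]
force: [1.3, -4.1, 4.8]
finger_gap: 23.6
grasp_force: 20.0
```

Emit:
{"op": "drive_tool", "data": {
  "plan": [
    {"offset": [-0.02, 0.32, 0], "delta_rot": [0, 0, 0], "hand": -0.6},
    {"offset": [0, 0, 0], "delta_rot": [0, 0, 0], "hand": -0.6}
  ]
}}

```text
time_s: 29.48
eef_pos: [436.7, -199.5, 93.5]
tool_rot: [[1.0, 0.004, 0.001], [0.005, -1.0, -0.003], [0.001, 0.003, -1.0]]
force: [-0.3, -5.8, 5.3]
finger_gap: 24.3
grasp_force: 20.0
```

Emit:
{"op": "drive_tool", "data": {
  "plan": [
    {"offset": [0, 0.32, 0], "delta_rot": [0, 0, 0], "hand": -0.6},
    {"offset": [0, 0, 0], "delta_rot": [0, 0, 0], "hand": -0.6}
  ]
}}

```text
time_s: 29.72
eef_pos: [436.6, -190.3, 93.5]
tool_rot: [[1.0, 0.005, 0.001], [0.005, -1.0, -0.004], [0.001, 0.004, -1.0]]
force: [-0.1, -7.2, 5.4]
finger_gap: 24.4
grasp_force: 20.0
```

Force climbing (squeeze phase); smaller steps.

Emit:
{"op": "drive_tool", "data": {
  "plan": [
    {"offset": [0.02, 0.2, 0], "delta_rot": [0, 0, 0], "hand": -0.6},
    {"offset": [0, 0, 0], "delta_rot": [0, 0, 0], "hand": -0.6}
  ]
}}

```text
time_s: 29.98
eef_pos: [436.9, -185.9, 93.5]
tool_rot: [[1.0, 0.006, 0.0], [0.006, -1.0, -0.006], [0.0, 0.006, -1.0]]
force: [-2.2, -10.1, 5.0]
finger_gap: 24.0
grasp_force: 20.0
```

Emit:
{"op": "drive_tool", "data": {
  "plan": [
    {"offset": [0.03, 0.2, 0], "delta_rot": [0, 0, 0], "hand": -0.6},
    {"offset": [0, 0, 0], "delta_rot": [0, 0, 0], "hand": -0.6}
  ]
}}

```text
time_s: 30.22
eef_pos: [437.4, -181.3, 93.5]
tool_rot: [[1.0, 0.007, -0.001], [0.007, -1.0, -0.009], [-0.001, 0.009, -1.0]]
force: [-4.0, -14.4, 3.9]
finger_gap: 24.0
grasp_force: 20.0
```

Emit:
{"op": "drive_tool", "data": {
  "plan": [
    {"offset": [0.04, 0.2, 0], "delta_rot": [0, 0, 0], "hand": -0.6},
    {"offset": [0, 0, 0], "delta_rot": [0, 0, 0], "hand": -0.6}
  ]
}}

```text
time_s: 30.48
eef_pos: [438.1, -176.7, 93.5]
tool_rot: [[1.0, 0.008, -0.002], [0.008, -1.0, -0.012], [-0.002, 0.012, -1.0]]
force: [-4.8, -17.9, 4.2]
finger_gap: 24.4
grasp_force: 20.0
```

```bash
python3 - <<'E'
from h import *
np.set_printoptions(precision=1,suppress=True)
im=env.read_camera("wrist"); k=cam("wrist")
for t,z in(("pad_face",32),("bolt_axis",85),("grip_mid",112)):
    r=env.tip_of(t,"wrist"); print(t,r, r and onz(k,r[0]["pixel"],z))
o=env.get_obs(); print(o["eef_pos"],o["force"],o["finger_gap"])
cv2.imwrite("pics/w7c.png",cv2.resize(im[40:340,200:620,::-1],(800,571)))
E
```

```text
pad_face [{'pixel': [515.9, 110.5], 'p': 0.69}] [ 540.  -310.1   32. ]
bolt_axis [{'pixel': [349.7, 101.2], 'p': 0.86}] [ 537.3 -194.4   85. ]
grip_mid [{'pixel': [318.8, 301.2], 'p': 0.94}] [ 438.9 -179.   112. ]
[ 438.1 -176.8   93.5] [ -5.7 -17.7   5. ] 24.085395908308087
```

View pics/w7c.png

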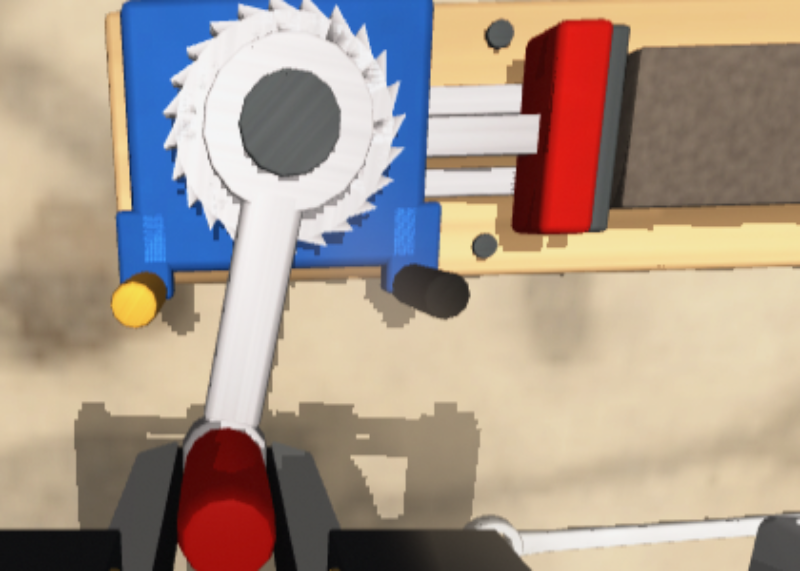

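Emit:
{"op": "drive_tool", "data": {
  "plan": [
    {"offset": [0.04, 0.2, 0], "delta_rot": [0, 0, 0], "hand": -0.6},
    {"offset": [0, 0, 0], "delta_rot": [0, 0, 0], "hand": -0.6},
    {"offset": [0, 0, 0], "delta_rot": [0, 0, 0], "hand": -0.6}
  ]
}}

```text
time_s: 31.05
eef_pos: [439.0, -172.2, 93.5]
tool_rot: [[1.0, 0.008, -0.003], [0.008, -1.0, -0.014], [-0.003, 0.014, -1.0]]
force: [-5.9, -21.9, 3.5]
finger_gap: 24.2
grasp_force: 20.0
```

```bash
python3 - <<'E'
from h import *
np.set_printoptions(precision=1,suppress=True)
im=env.read_camera("wrist"); k=cam("wrist")
for t,z in(("pad_face",32),("bolt_axis",85),("grip_mid",112)):
    r=env.tip_of(t,"wrist"); print(t,r, r and onz(k,r[0]["pixel"],z))
o=env.get_obs(); print(o["eef_pos"],o["force"],o["finger_gap"])
E
```

```text
pad_face [{'pixel': [521.7, 113.7], 'p': 0.57}] [ 539. -310.   32.]
bolt_axis [{'pixel': [361.6, 103.3], 'p': 0.61}] [ 537.2 -195.9   85. ]
grip_mid [{'pixel': [319.2, 300.7], 'p': 0.93}] [ 440.1 -174.6  112. ]
[ 439.  -172.2   93.5] [ -5.5 -22.    3.1] 24.2543623663615
```

Emit:
{"op": "drive_tool", "data": {
  "plan": [
    {"offset": [0.05, 0.2, 0], "delta_rot": [0, 0, 0], "hand": -0.6},
    {"offset": [0, 0, 0], "delta_rot": [0, 0, 0], "hand": -0.6}
  ],
  "grip_force": 30
}}

```text
time_s: 31.5
eef_pos: [440.2, -167.6, 93.5]
tool_rot: [[1.0, 0.01, -0.003], [0.009, -1.0, -0.017], [-0.004, 0.017, -1.0]]
force: [-7.2, -24.2, 3.2]
finger_gap: 24.3
grasp_force: 30.0
```

Emit:
{"op": "drive_tool", "data": {
  "plan": [
    {"offset": [0.06, 0.2, 0], "delta_rot": [0, 0, 0], "hand": -0.6},
    {"offset": [0, 0, 0], "delta_rot": [0, 0, 0], "hand": -0.6}
  ]
}}

```text
time_s: 31.75
eef_pos: [441.5, -163.0, 93.5]
tool_rot: [[1.0, 0.011, -0.005], [0.01, -1.0, -0.02], [-0.005, 0.02, -1.0]]
force: [-8.8, -29.5, 2.1]
finger_gap: 24.0
grasp_force: 30.0
```

Emit:
{"op": "drive_tool", "data": {
  "plan": [
    {"offset": [-0.05, -0.2, 0], "delta_rot": [0, 0, 0], "hand": -0.6},
    {"offset": [-0.05, -0.2, 0], "delta_rot": [0, 0, 0], "hand": -0.6},
    {"offset": [-0.05, -0.23, 0], "delta_rot": [0, 0, 0], "hand": -0.6},
    {"offset": [-0.06, -0.29, 0], "delta_rot": [0, 0, 0], "hand": -0.6},
    {"offset": [-0.03, -0.29, 0], "delta_rot": [0, 0, 0], "hand": -0.6},
    {"offset": [0, 0, 0], "delta_rot": [0, 0, 0], "hand": -0.6}
  ]
}}

```text
time_s: 32.5
eef_pos: [436.6, -190.6, 93.5]
tool_rot: [[1.0, 0.003, 0.001], [0.003, -1.0, -0.002], [0.001, 0.002, -1.0]]
force: [-0.1, -4.8, 5.5]
finger_gap: 23.9
grasp_force: 30.0
```

Emit:
{"op": "drive_tool", "data": {
  "plan": [
    {"offset": [0, -0.2, 0], "delta_rot": [0, 0, 0], "hand": -0.6},
    {"offset": [0.02, -0.36, 0], "delta_rot": [0, 0, 0], "hand": -0.6},
    {"offset": [0.157, -0.647, 0], "delta_rot": [0, 0, 0], "hand": -0.6},
    {"offset": [0.23, -0.517, 0], "delta_rot": [0, 0, 0], "hand": -0.6},
    {"offset": [0, 0, 0], "delta_rot": [0, 0, 0], "hand": -0.6}
  ]
}}

```text
time_s: 33.12
eef_pos: [448.7, -241.5, 93.4]
tool_rot: [[1.0, 0.003, 0.0], [0.003, -1.0, -0.0], [0.0, 0.0, -1.0]]
force: [-0.3, -1.6, 8.8]
finger_gap: 24.4
grasp_force: 30.0
```

```bash
python3 - <<'E'
from h import *
np.set_printoptions(precision=1,suppress=True)
im=env.read_camera("wrist"); k=cam("wrist")
for t,z in(("pad_face",32),("bolt_axis",85),("grip_mid",112)):
    r=env.tip_of(t,"wrist"); print(t,r, r and onz(k,r[0]["pixel"],z))
cv2.imwrite("pics/w8c.png",cv2.resize(im[0:330,120:560,::-1],(800,600)))
E
```

```text
pad_face [{'pixel': [419.0, 126.7], 'p': 0.77}, {'pixel': [498.7, 328.5], 'p': 0.7}] [ 539.3 -310.3   32. ]
bolt_axis [{'pixel': [223.3, 126.2], 'p': 0.97}] [ 535.2 -193.7   85. ]
grip_mid [] []
```

View pics/w8c.png

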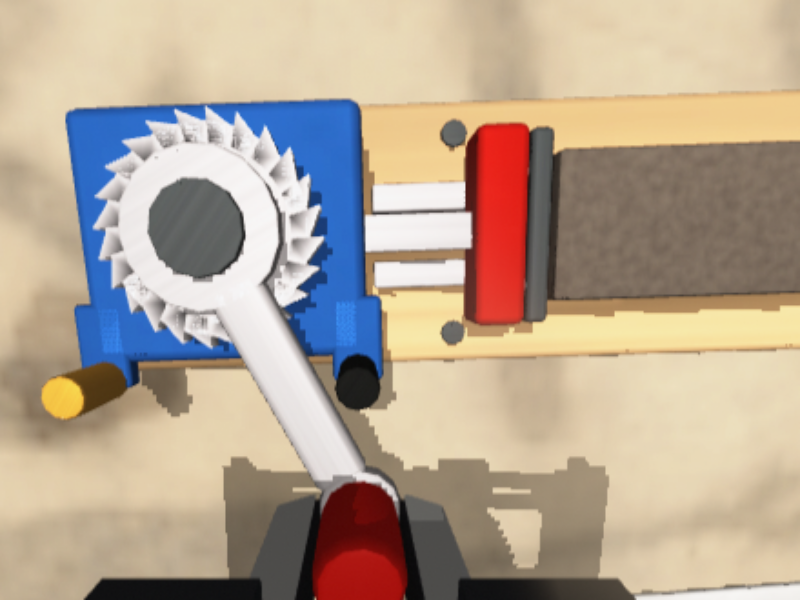

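Emit:
{"op": "drive_tool", "data": {
  "plan": [
    {"offset": [-0.23, 0.517, 0], "delta_rot": [0, 0, 0], "hand": -0.6},
    {"offset": [0, 0, 0], "delta_rot": [0, 0, 0], "hand": -0.6}
  ]
}}

```text
time_s: 33.58
eef_pos: [440.9, -223.2, 93.4]
tool_rot: [[1.0, 0.003, -0.0], [0.003, -1.0, 0.003], [-0.0, -0.003, -1.0]]
force: [-0.6, 1.7, 8.3]
finger_gap: 24.3
grasp_force: 30.0
```

Emit:
{"op": "drive_tool", "data": {
  "plan": [
    {"offset": [-0.08, 0.3, 0], "delta_rot": [0, 0, 0], "hand": -0.6},
    {"offset": [0, 0, 0], "delta_rot": [0, 0, 0], "hand": -0.6}
  ]
}}

```text
time_s: 33.83
eef_pos: [439.4, -217.4, 93.5]
tool_rot: [[1.0, 0.005, 0.001], [0.005, -1.0, -0.003], [0.001, 0.003, -1.0]]
force: [-0.4, -6.7, 5.2]
finger_gap: 24.3
grasp_force: 30.0
```

Emit:
{"op": "drive_tool", "data": {
  "plan": [
    {"offset": [-0.07, 0.3, 0], "delta_rot": [0, 0, 0], "hand": -0.6},
    {"offset": [0, 0, 0], "delta_rot": [0, 0, 0], "hand": -0.6}
  ]
}}

```text
time_s: 34.08
eef_pos: [438.1, -210.9, 93.5]
tool_rot: [[1.0, 0.006, 0.002], [0.006, -1.0, -0.008], [0.002, 0.008, -1.0]]
force: [-0.1, -10.5, 2.2]
finger_gap: 23.9
grasp_force: 30.0
```

Emit:
{"op": "drive_tool", "data": {
  "plan": [
    {"offset": [-0.05, 0.3, 0], "delta_rot": [0, 0, 0], "hand": -0.6},
    {"offset": [-0.01, 0.3, 0], "delta_rot": [0, 0, 0], "hand": -0.6},
    {"offset": [0, 0, 0], "delta_rot": [0, 0, 0], "hand": -0.6}
  ]
}}

```text
time_s: 34.45
eef_pos: [436.8, -197.5, 93.6]
tool_rot: [[1.0, 0.008, 0.003], [0.008, -1.0, -0.016], [0.003, 0.016, -1.0]]
force: [-0.5, -23.2, -2.2]
finger_gap: 24.0
grasp_force: 30.0
```

Emit:
{"op": "drive_tool", "data": {
  "plan": [
    {"offset": [0.01, 0.3, 0], "delta_rot": [0, 0, 0], "hand": -0.6},
    {"offset": [0, 0, 0], "delta_rot": [0, 0, 0], "hand": -0.6}
  ]
}}

```text
time_s: 34.7
eef_pos: [436.8, -190.8, 93.6]
tool_rot: [[1.0, 0.009, 0.002], [0.009, -1.0, -0.02], [0.002, 0.02, -1.0]]
force: [-3.6, -29.6, -3.6]
finger_gap: 24.2
grasp_force: 30.0
```

Emit:
{"op": "drive_tool", "data": {
  "plan": [
    {"offset": [-0.01, -0.3, 0], "delta_rot": [0, 0, 0], "hand": -0.6},
    {"offset": [0.01, -0.3, 0], "delta_rot": [0, 0, 0], "hand": -0.6},
    {"offset": [0.05, -0.3, 0], "delta_rot": [0, 0, 0], "hand": -0.6},
    {"offset": [0.07, -0.3, 0], "delta_rot": [0, 0, 0], "hand": -0.6},
    {"offset": [0.1, -0.35, 0], "delta_rot": [0, 0, 0], "hand": -0.6},
    {"offset": [0.2, -0.467, 0], "delta_rot": [0, 0, 0], "hand": -0.6},
    {"offset": [0.06, -0.1, 0], "delta_rot": [0, 0, 0], "hand": -0.6},
    {"offset": [0, 0, 0], "delta_rot": [0, 0, 0], "hand": -0.6}
  ]
}}

```text
time_s: 35.7
eef_pos: [449.8, -243.6, 93.4]
tool_rot: [[1.0, 0.003, -0.0], [0.003, -1.0, 0.001], [-0.0, -0.001, -1.0]]
force: [-1.5, -0.7, 7.8]
finger_gap: 23.6
grasp_force: 30.0
```

Emit:
{"op": "drive_tool", "data": {
  "plan": [
    {"offset": [0.06, -0.12, 0], "delta_rot": [0, 0, 0], "hand": -0.6},
    {"offset": [0, 0, 0], "delta_rot": [0, 0, 0], "hand": -0.6}
  ]
}}

```text
time_s: 35.95
eef_pos: [450.6, -245.0, 93.4]
tool_rot: [[1.0, 0.003, -0.002], [0.003, -1.0, 0.005], [-0.002, -0.005, -1.0]]
force: [-2.1, 2.6, 11.5]
finger_gap: 24.2
grasp_force: 30.0
```

Emit:
{"op": "drive_tool", "data": {
  "plan": [
    {"offset": [0.06, -0.12, 0], "delta_rot": [0, 0, 0], "hand": -0.6},
    {"offset": [0, 0, 0], "delta_rot": [0, 0, 0], "hand": -0.6}
  ]
}}

```text
time_s: 36.2
eef_pos: [450.5, -245.1, 93.2]
tool_rot: [[1.0, 0.002, -0.005], [0.002, -1.0, 0.011], [-0.005, -0.011, -1.0]]
force: [-3.4, 10.0, 15.5]
finger_gap: 24.3
grasp_force: 30.0
```

Emit:
{"op": "drive_tool", "data": {
  "plan": [
    {"offset": [0.03, -0.07, 0], "delta_rot": [0, 0, 0], "hand": -0.6},
    {"offset": [0, 0, 0], "delta_rot": [0, 0, 0], "hand": -0.6}
  ]
}}

```text
time_s: 36.45
eef_pos: [450.6, -245.2, 93.1]
tool_rot: [[1.0, 0.002, -0.007], [0.002, -1.0, 0.015], [-0.007, -0.015, -1.0]]
force: [-5.6, 13.2, 18.6]
finger_gap: 24.0
grasp_force: 30.0
```

Emit:
{"op": "drive_tool", "data": {
  "plan": [
    {"offset": [-0.07, 0.15, 0], "delta_rot": [0, 0, 0], "hand": -0.6},
    {"offset": [0, 0, 0], "delta_rot": [0, 0, 0], "hand": 0.4},
    {"offset": [0, 0, 0], "delta_rot": [0, 0, 0], "hand": 0.4},
    {"offset": [0, 0, 0], "delta_rot": [0, 0, 0], "hand": 0.4},
    {"offset": [0, 0, 0.4], "delta_rot": [0, 0, 0], "hand": 0.4},
    {"offset": [0, 0, 1], "delta_rot": [0, 0, 0], "hand": 0.4},
    {"offset": [0, 0, 1], "delta_rot": [0, 0, 0], "hand": 0.4},
    {"offset": [0, 0, 1], "delta_rot": [0, 0, 0], "hand": 0.4},
    {"offset": [0, 0, 0.6], "delta_rot": [0, 0, 0], "hand": 0.4},
    {"offset": [0, 0, 0], "delta_rot": [0, 0, 0], "hand": 0.4},
    {"offset": [0, 0, 0], "delta_rot": [0, 0, 0], "hand": 0.4}
  ]
}}

```text
time_s: 37.83
eef_pos: [451.7, -247.6, 212.5]
tool_rot: [[1.0, 0.004, -0.001], [0.004, -1.0, 0.001], [-0.001, -0.001, -1.0]]
force: [-0.5, -0.2, -0.5]
finger_gap: 66.0
grasp_force: 0.0
```

```bash
python3 look.py w9; python3 -c "
import cv2
cv2.imwrite('pics/w9c.png',cv2.resize(cv2.imread('pics/w9.png')[40:310,160:560],(800,540)))"
```

```text
pad_face {'pixel': [377.1, 138.7], 'p': 0.64} [ 540.  -308.9   32. ]
bolt_axis {'pixel': [251.8, 139.7], 'p': 0.76} [ 536.4 -192.7   85. ]
grip_mid {'pixel': [312.3, 243.3], 'p': 0.77} [ 451.9 -245.   112. ]
[ 451.8 -247.6  212.2]
```

View pics/w9c.png

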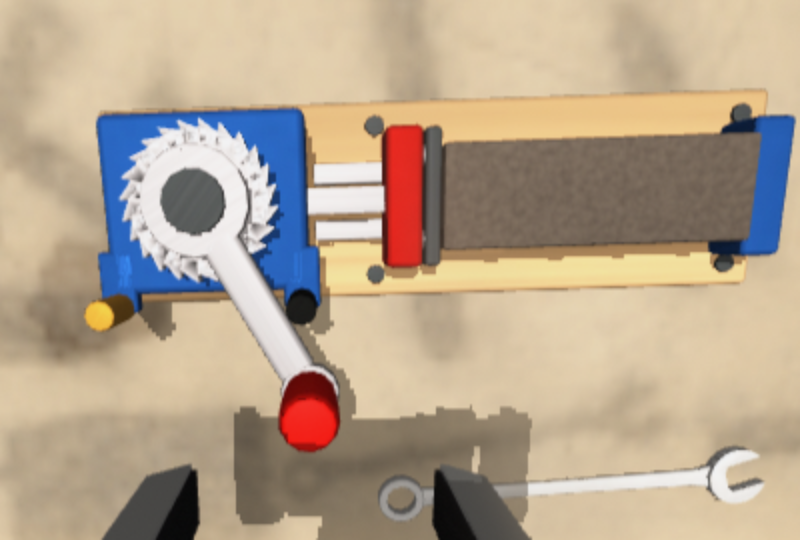

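```bash
python3 -c "
from plant import env
print(env.finish_job())"
```

```text
the job is handed in; nothing more can be done
None
```

The job is handed in at about 38 s: the stone lies flat on the rails against the stop, clamped until the lever pull climbed to about 30 N, and the lever is back at its black rest post, released. The sanding block, spanner and tape were never touched; I saw no verdict from the judge.

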